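# Park the rolling pin in its saddle and lock it

## Task

Park the rolling pin for carrying the board away: with fingertips on top of its barrel, roll it along the two guide rails, without gripping, lifting or skidding it, until it settles into the saddle notches near the far end of the rails. Then push the keeper's stud round so that its wooden tongue lies squarely across the pin's handle. Leave the pin seated and everything else on the table where it stands.

Things in the scene. Friction and masses are not known exactly. Their poses are not given: they have to be found in the camera images.
- rolling_pin: Wooden rolling pin, 0.5 kg, lying across the rails: smooth barrel 50 mm thick, 240 mm long, with a darker handle 70 mm long, 26 mm thick on each end. Origin on its axis at mid length; own y axis along it; x, z turn as it rolls. Top 78 mm above the table on the rails, 73 mm when seated. Rolls freely; a fingertip rolling it without slip moves twice as far as the pin: use several short strokes.
- board: Fixed wooden pastry board 18 mm thick, 420 mm wide. x points along the rails to the far (saddle) end, y left, z up; origin on the table, board spans x -140 to +185 mm. Two guide rails, 16 mm wide, tops 28 mm above the table, run along x at y = -105 and +105 mm from x = -125 to +118 mm, with stop pegs at the near ends only. The pin starts at x = -80 to -30 mm.
- saddle (a point): Where the pin's origin is when seated: midway between the two round notches across the rail tops, at x +65, y 0 mm on the board, 48 mm above the table (53 mm for a pin on the rails). Each notch is a hollow of 30 mm radius, 33 mm wide, 5 mm deep. A pin arriving faster than about 0.25 m/s rolls over it.
- keeper (a joint): Angle of the keeper, a dark wooden turn-button 69 x 23 x 10 mm (round ends) on an upright brass post beyond the left notch, underside 64 mm above the table. 0: tongue points left (board +y), clear of the pin; starts at 0 to 0.35. Grows anticlockwise from above; 1.57: tongue points along board -x, across the seated pin's left handle, 3 mm over it; stop at 1.62. Stays where left (under 1 N to turn).
- keeper_knob (a point): Centre of the top of the keeper's upright round brass stud, 13 mm in diameter, standing 24 mm high on the tongue (74 to 98 mm above the table), 46 mm from the pivot. It is pushed sideways to turn the keeper.
- keeper_pivot (a point): On the keeper's upright turning axis, at the top face of its tongue (74 mm above the table), at x = +107, y = +135 mm on the board.
- ramekin_white: Loose white ramekin, 69 mm wide, 34 mm high, on the board beyond the saddle; leave it. Origin under its centre.
- lemon: Loose lemon, about 72 x 57 x 58 mm, left of the board; leave it.
- tin: Loose plain steel tin, 75 mm wide, 58 mm high, right of the board; leave it. Origin under its centre.
- wood_spoon: Loose wooden spoon, 297 mm long, lying right of the board; leave it.

How it is judged:
By the outcome, as a careful person would: the job done as asked, in the order asked, and still so for the second after the job is handed in, with the robot touching nothing.
It also fails if it takes over 58 s, if anything falls off the work surface, if the arm or the gripper's body presses on something with over 40 N, if the wrist force passes 120 N, or if a joint passes its speed limit or range.

## Robot

A 6-joint arm with a two-finger parallel gripper is mounted at the origin on a cart in front of the work surface, level with it; the furniture and walls round the work are solid. World frame = base frame: x ahead of the robot, y to its left, z up, the work surface at z = 0. Lengths are in m, angles in degrees, forces in N, time in s.
With the tool pointing down it reaches from about 0.375 to 0.75 m from the base axis. Payload 9 kg.
Tool frame: the origin (TCP) lies where the fingers leave the gripper's body, on its centre line; the fingertips stand 73 mm ahead of it and the grasp point (between the pads) lies 54 mm ahead of it (robot.tip_reach is the distance from the TCP to the fingertips, in m); z points along the fingers, y is the line along which they close (so a half turn about z gives the same grasp; the last joint's range is limited). The gripper opens to 85 mm and grips with 20 to 120 N. Pads are 22 mm wide; open, the fingers measure 114 mm over their backs; the gripper's body (76 mm by 85 mm) begins 54 mm behind the grasp point. The pads swing forward as they close: fully open they stand 13 mm farther back than shut.
Start: joints at [-81.343, 5.964, 5.575, 89.605, 0, 77.527], TCP at [0.216, -0.56, 0.304] pointing down, gripper open.
Joint ranges: [-171.21, 171.21], [-48.23, 106.86], [-62.78, 66.21], [-105.2, 120.99], [-86.42, 89.51], [-180, 180]. Speed limits (degrees/s): [127.2, 127.2, 147.25, 180, 180, 180].

## Interface

Orientations are given as [roll, pitch, yaw] about the fixed x, y, z axes, in that order (R = Rz(yaw) Ry(pitch) Rx(roll)).
In Python, from plant import robot gives the robot as it stands. Calls block until the motion is done:
- robot.move_pose(position, orientation): joint-space move of the TCP to a pose.
- robot.line_to(position, vel=0.15, rotation=None, guard=None): straight line of the TCP; rotation=None keeps the orientation; vel is the mean speed in m/s. With guard (N) it stops when the force on the tool has changed by that much, and returns True; else False.
- robot.goto_joints(angles): joint-space move.
- robot.set_gripper(opening): finger opening in m; the grip force is fixed at half the most; returns when the fingers have stopped.
- robot.pause(seconds).
- robot.ik(position, orientation): joint angles nearest the present ones, or None.
- robot.observe(): the state.
- robot.grab_frame(name): name is "scene" or "top" or "wrist"; returns the picture (480x640x3 uint8, blue, green, red); there is no depth.
- robot.get_calibration(name): a dict with "vertical_fov" (degrees; the focal length in pixels is half the picture's height over the tangent of half this angle, whatever the lens; pixels are square), "cx", "cy" (the principal point, pixels), "rvec" (rotation vector, rad) and "tvec" (3), from world to camera coordinates, as OpenCV has them. Camera axes: x right, y down, z forward; pixel columns grow to the right and rows downward; lengths in m; the calibration is good to about 2 mm. A picture is of the moment at which its call begins: read the wrist's pose just before it. get_calibration takes no time and is no camera call; for the wrist camera it gives the pose at the moment of the call.
A pose or a line that the arm cannot do raises robot.IKError and nothing moves.
- robot.job_done(): hands the job in; it is judged then, once.
The state is a dict: "time": time; "q": joint angles; "qvel": joint speeds; "joint_torque": joint torques, N m; "tool_pos": TCP position; "tcp_rot": TCP orientation; "ft_force": force on the tool from outside, world axes, zero at the start; "torque": the same for the moment, N m; "gripper_width": finger opening in m; "gripper_force": force on a finger pad.
Only numpy, scipy, OpenCV 4.12 (cv2) and the standard library are available. Lean on these libraries where they do the work, as an engineer would, in place of code of your own. Each camera call takes 0.05 s, during which the arm holds its last target. There are 200 camera calls.

## Working session

There is one attempt and no reset: what is moved stays moved. The work goes in short steps, each a Python script; the robot and the scene stay as the last script left them, time stands still between calls to the robot, and variables do not carry over. Pictures are saved under pics/ and viewed, at most 11 in all, crops included, and the job is handed in when it is done.

```bash
ls; mkdir -p pics
python3 - <<'E'
from plant import robot
import cv2,numpy as np
for n in("scene","top"):
    cv2.imwrite(f"pics/{n}0.png",robot.grab_frame(n)); c=robot.get_calibration(n)
    print(n,c, -cv2.Rodrigues(np.array(c["rvec"],float))[0].T@np.array(c["tvec"]).ravel())
print(robot.observe())
E
```

```text
pics
scene {'vertical_fov': 43.019234290397364, 'cx': 316.7247307643115, 'cy': 240.6690208776876, 'rvec': array([ 0.55067225, -2.57915148,  1.30989722]), 'tvec': array([0.45628001, 0.26747291, 1.53660471])} [-0.03714901  1.17321349  1.12386711]
top {'vertical_fov': 52.73640885921925, 'cx': 316.77229691796117, 'cy': 240.79310089254565, 'rvec': array([ 2.20006019, -2.20158053,  0.05737964]), 'tvec': array([-0.09369164,  0.55014345,  1.20821211])} [ 0.49354003 -0.08694834  1.23291146]
{'time': 0.1, 'q': array([-8.13419793e+01,  5.99614201e+00,  5.53042880e+00,  8.96081408e+01,
        2.73033286e-04,  7.75267909e+01]), 'qvel': array([ 0.02455654, -0.19854884,  0.06723231,  0.0628843 , -0.06131224,
        0.07653277]), 'joint_torque': array([ 5.99741805e-03, -5.58201706e+01,  5.04723001e+01,  1.28837972e-02,
       -3.41362502e-04,  1.50752788e-05]), 'tool_pos': array([ 0.21627673, -0.55940597,  0.30317997]), 'tcp_rot': array([-1.79927948e+02, -1.62177931e-02,  2.11312194e+01]), 'ft_force': array([-0.06800887,  0.79109505, -0.9760135 ]), 'torque': array([-0.00108146, -0.04443987, -0.00569085]), 'gripper_force': 0.0, 'gripper_width': 0.08558195389785957}
```

View pics/top0.png

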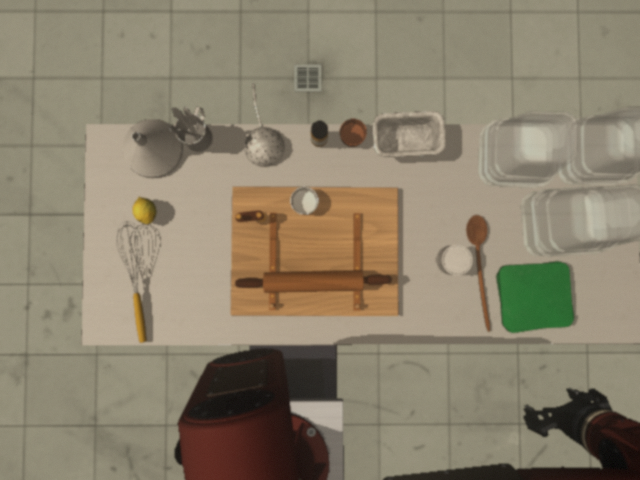

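View pics/scene0.png

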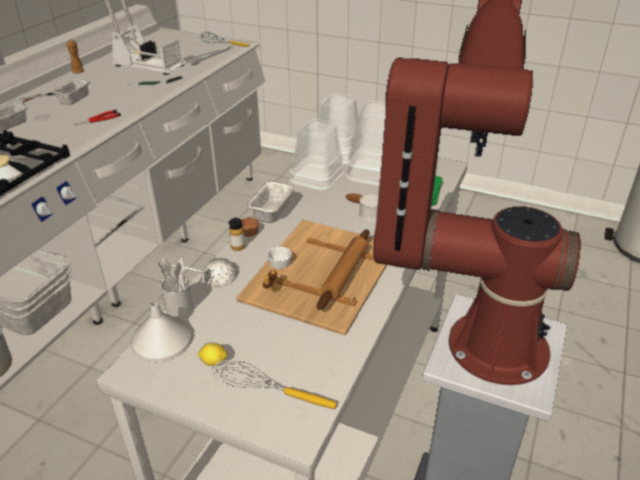

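The top view shows the board at cols 232–398 and rows 187–315, with its axes nearly aligned to the world. The pin lies across the rails at row ~281, and the keeper is at (250,215). In the scene view the keeper has its stud at about (270,275). I'll compute the board pose and then go for a wrist view.

```bash
cat > h.py <<'E'
import numpy as np, cv2
def cam(c):
    f=240/np.tan(np.radians(c["vertical_fov"]/2)); R=cv2.Rodrigues(np.array(c["rvec"],float))[0]
    return f,R,np.array(c["tvec"],float).ravel(),c["cx"],c["cy"]
def ray(c,uv,z):
    f,R,t,cx,cy=cam(c); o=-R.T@t; d=R.T@np.array([(uv[0]-cx)/f,(uv[1]-cy)/f,1.])
    return o+d*(z-o[2])/d[2]
def proj(c,P):
    f,R,t,cx,cy=cam(c); p=R@np.array(P,float)+t
    return np.array([cx+f*p[0]/p[2],cy+f*p[1]/p[2]])
E
python3 - <<'E'
from plant import robot
from h import *
im=cv2.imread("pics/top0.png"); c=robot.get_calibration("top")
hsv=cv2.cvtColor(im,cv2.COLOR_BGR2HSV)
m=((hsv[...,0]<22)&(hsv[...,1]>70)).astype(np.uint8)*255
m[:170]=0;m[330:]=0;m[:,:215]=0;m[:,:][:,420:]=0
cs,_=cv2.findContours(m,0,2); k=max(cs,key=cv2.contourArea)
bx=cv2.boxPoints(cv2.minAreaRect(k)); P=np.array([ray(c,p,.018)[:2] for p in bx]);print(bx,P,P.mean(0))
print([np.linalg.norm(P[i]-P[i-1]) for i in range(4)], robot.tip_reach)
ctr=P.mean(0)
robot.move_pose([.36,ctr[1],.40],[180,0,0])
o=robot.observe();print(o["tool_pos"],o["tcp_rot"],o["q"],o["time"])
cw=robot.get_calibration("wrist");im=robot.grab_frame("wrist");cv2.imwrite("pics/w1.png",im);np.save("w1.npy",cw,allow_pickle=True)
E
```

```text
[[230.00002 315.99994]
 [230.00002 185.99998]
 [399.      186.     ]
 [399.      315.99994]] [[ 0.36238384  0.12231484]
 [ 0.68834469  0.12474803]
 [ 0.68838951 -0.30201997]
 [ 0.36177146 -0.29917942]] [ 0.52522237 -0.08853413]
[np.float64(0.4214947013036971), np.float64(0.32596993505957234), np.float64(0.42676800981754154), np.float64(0.32663039861270776)] 0.0726
[ 0.36012109 -0.08906665  0.3997586 ] [-1.79993126e+02  1.79870249e-02 -3.10125047e-02] [-3.43366270e+01 -3.09256811e+01 -1.62284504e+01  1.04715963e+02
 -4.45974041e-03  1.45694387e+02] 1.925
```

View pics/w1.png

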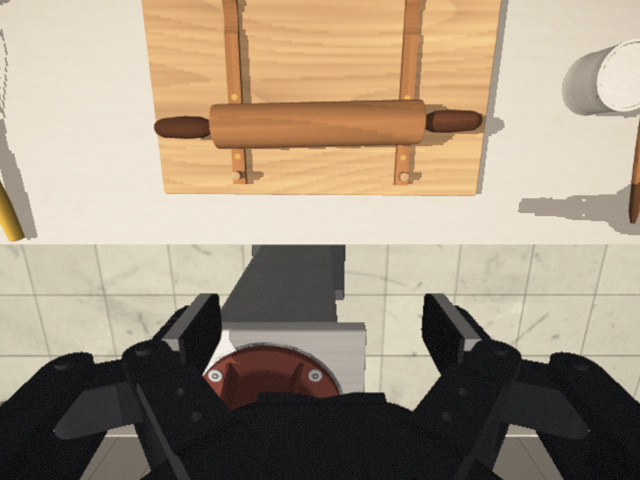

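The wrist view shows the pin with its barrel at cols 210–425 and row ~124, and handle ends at (155,127) and (482,121). The board's near edge is at row ~194. I'll move a bit ahead to see the keeper and notches as well.

Run:
```python
from plant import robot
from h import *
robot.move_pose([.46,-.0885,.40],[180,0,0])
cw=robot.get_calibration("wrist");im=robot.grab_frame("wrist");cv2.imwrite("pics/w2.png",im);np.save("w2.npy",cw,allow_pickle=True)
print(robot.observe()["time"])
# pin from w1: dark handles
c1=np.load("w1.npy",allow_pickle=True).item(); i1=cv2.imread("pics/w1.png")
print(-cv2.Rodrigues(c1["rvec"])[0].T@c1["tvec"].ravel())
h=cv2.cvtColor(i1,cv2.COLOR_BGR2HSV)
m=((h[...,2]<110)&(h[...,1]>90)&((h[...,0]<15)|(h[...,0]>170))).astype(np.uint8); m[150:]=0;m[:100]=0;m[:,:150]=0;m[:,495:]=0
m=cv2.morphologyEx(m,cv2.MORPH_OPEN,np.ones((5,5)))
n,l,s,ce=cv2.connectedComponentsWithStats(m)
for i in range(1,n):
    if s[i,4]>100: print(s[i],ce[i],ray(c1,ce[i],.053))
b=((h[...,1]>60)&(h[...,0]<25)&(h[...,2]>120)).astype(np.uint8)
for u0,u1 in((175,215),(260,380),(430,470)):
    rows=[(u,np.where(b[150:230,u])[0].max()+150) for u in range(u0,u1,5)]
    print(np.mean([ray(c1,p,.018) for p in rows],0))
```

```text
2.5083
[ 0.42875014 -0.08953907  0.4696065 ]
[426 113  56  20 615] [451.83739837 124.57560976] [ 0.45195864 -0.24249214  0.053     ]
[ 155  117   54   22 1027] [182.57740993 127.24342746] [0.44911458 0.07273449 0.053     ]
[0.36732405 0.08237035 0.018     ]
[ 0.36597304 -0.08473837  0.018     ]
[ 0.36450535 -0.25882689  0.018     ]
```

View pics/w2.png

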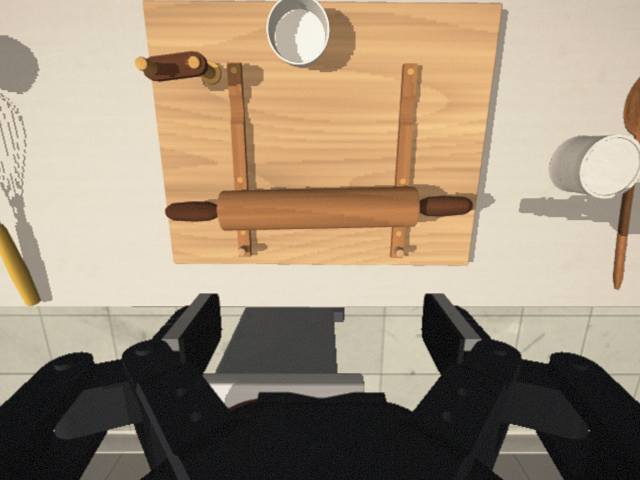

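Wrist view 2 shows the stud top near (142,64), the pivot cap near (195,62) and the pin at row ~208. The rail far ends are at (233,64) and (410,65), and the board's far corners at (146,2) and (503,4).

Run:
```python
from h import *
c=np.load("w2.npy",allow_pickle=True).item(); i=cv2.imread("pics/w2.png"); h=cv2.cvtColor(i,cv2.COLOR_BGR2HSV)
print("stud",ray(c,(142,64),.098),"pivot",ray(c,(195,62),.076), ray(c,(195,62),.08))
b=((h[...,1]>60)&(h[...,0]<25)&(h[...,2]>120)).astype(np.uint8)
# board edges at z=.018
L=[];Rr=[]
for v in list(range(100,180,5)): 
    w=np.where(b[v,100:530])[0]+100; L.append(ray(c,(w.min(),v),.018)); Rr.append(ray(c,(w.max(),v),.018))
N=[ray(c,(u,np.where(b[240:300,u])[0].max()+240),.018) for u in list(range(260,390,5))]
for E in (L,Rr):
    E=np.array(E); p=np.polyfit(E[:,0],E[:,1],1); print("edge yaw",np.degrees(np.arctan(p[0])),"y at x=.505",np.polyval(p,.505))
N=np.array(N);p=np.polyfit(N[:,1],N[:,0],1);print("near yaw",-np.degrees(np.arctan(p[0])),"x at y=-.088",np.polyval(p,-.088))
# far rail ends etc
for uv,z in(((233,64),.028),((410,65),.028),((146,2),.018),((503,4),.018)): print(uv,ray(c,uv,z))
m=((h[...,2]<110)&(h[...,1]>90)&((h[...,0]<15)|(h[...,0]>170))).astype(np.uint8); m[:180]=0;m[240:]=0;m[:,:150]=0;m[:,480:]=0
m=cv2.morphologyEx(m,cv2.MORPH_OPEN,np.ones((5,5)))
n,l,s,ce=cv2.connectedComponentsWithStats(m)
for k in range(1,n):
    if s[k,4]>100: print(s[k],ray(c,(s[k,0]+s[k,2]/2,s[k,1]+s[k,3]/2),.053))
cv2.imwrite("pics/crop.png",np.hstack([cv2.resize(i[30:110,120:250],None,fx=4,fy=4,interpolation=2)]))
```

```text
stud [0.6062037  0.08930738 0.098     ] pivot [0.61269854 0.04382072 0.076     ] [0.61184746 0.04246546 0.08      ]
edge yaw -0.5119301562424072 y at x=.505 0.11917301634268541
edge yaw -0.47699825630539355 y at x=.505 -0.2971243127677753
near yaw -0.32770679955137805 x at y=-.088 0.3666089311021265
(233, 64) [0.62078226 0.01533956 0.028     ]
(410, 65) [ 0.61976297 -0.19407267  0.028     ]
(146, 2) [0.68786613 0.1138635  0.018     ]
(503, 4) [ 0.6859196 -0.299572   0.018    ]
[420 196  53  20 769] [ 0.45560955 -0.24494332  0.053     ]
[166 202  50  19 850] [0.44849379 0.07369301 0.053     ]
```

View pics/crop.png

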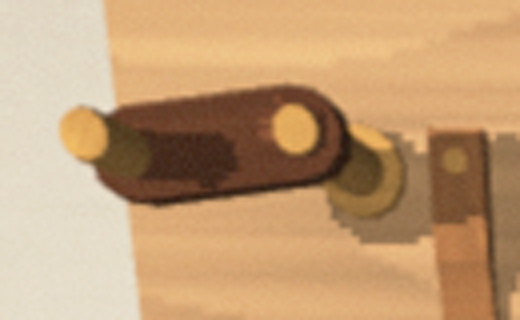

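```bash
cat >> h.py <<'E'
OX,OY,YAW=.504,-.0893,-.0078
def b2w(x,y): return np.array([OX+x*np.cos(YAW)-y*np.sin(YAW),OY+x*np.sin(YAW)+y*np.cos(YAW)])
def pin(robot,name,z=.053):
    """barrel ends' axis points in the world from the wrist camera"""
    c=robot.get_calibration("wrist"); im=robot.grab_frame("wrist"); cv2.imwrite(f"pics/{name}.png",im)
    h=cv2.cvtColor(im,cv2.COLOR_BGR2HSV)
    return c,im,h
def stroke(robot,px,d=.016,zc=None,off=None,v=.06,yaw=0.):
    """tips start d/2 behind the pin axis at board x=px, finish d/2 ahead; pin advances d"""
    off=-d/2 if off is None else off
    rot=[180,0,np.degrees(YAW)+yaw]
    a=b2w(px+off,0); e=b2w(px+off+2*d,0)
    zh=.150 if zc is None else zc+.008
    robot.line_to([*a,zh],vel=.2,rotation=rot)
    f0=robot.observe()["ft_force"].copy()
    hit=robot.line_to([*a,.122],vel=.03,guard=4)
    o=robot.observe(); z=o["tool_pos"][2]; f1=o["ft_force"]-f0
    if not hit: return None
    robot.line_to([*e,z],vel=v)
    o=robot.observe(); f2=o["ft_force"]-f0
    robot.line_to([*e,z+.008],vel=.1)
    print("z",z.round(4),"f",f1.round(1),f2.round(1),"tip x",o["tool_pos"].round(4),"t",o["time"].round(2))
    return z
E
python3 - <<'E'
from plant import robot
from h import *
a=b2w(-.053,0); robot.move_pose([*a,.20],[180,0,np.degrees(YAW)])
z=stroke(robot,-.053)
cv2.imwrite("pics/w3.png",robot.grab_frame("wrist")); cv2.imwrite("pics/t3.png",robot.grab_frame("top"))
E
```

```text
Traceback (most recent call last):
  File "h.py", line 32, in stroke
    print("z",z.round(4),"f",f1.round(1),f2.round(1),"tip x",o["tool_pos"].round(4),"t",o["time"].round(2))
                                                                                        ^^^^^^^^^^^^^^^
AttributeError: 'float' object has no attribute 'round'
```

```bash
sed -i 's/o\["time"\].round(2)/round(o["time"],2)/' h.py
python3 - <<'E'
from plant import robot
from h import *
o=robot.observe(); print(o["tool_pos"],o["ft_force"],o["time"])
cv2.imwrite("pics/w3.png",robot.grab_frame("wrist"))
np.save("w3.npy",robot.get_calibration("wrist"),allow_pickle=True)
E
```

```text
[ 0.47502677 -0.08933179  0.145543  ] [-0.05026255  0.02977462  0.12807824] 5.2167
```

View pics/w3.png

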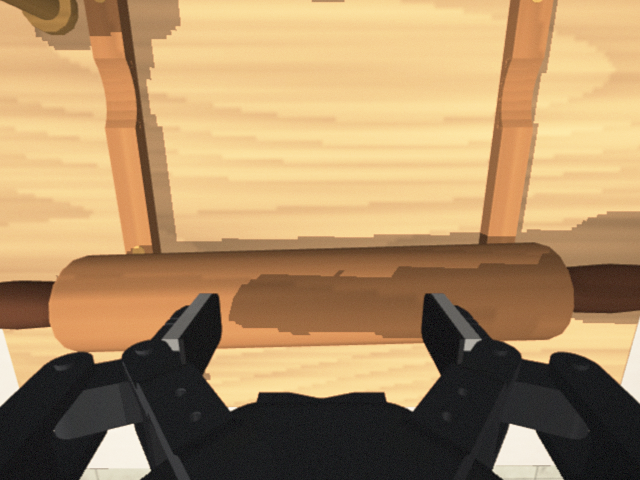

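Wrist view 3 shows the pin's far edge from (110,256) to (530,243) and its near edge from (110,350) to (550,338). The notches are visible at rows ~60–125, and the tips are over the barrel. Now I'll compute the pin's position.

```bash
cat >> h.py <<'E'
def axis(c,far,near,z=.053):
    """axis points from the far/near silhouette pixels in the same column"""
    f,R,t,cx,cy=cam(c)
    d=[R.T@np.array([(u-cx)/f,(v-cy)/f,1.]) for u,v in(far,near)]
    d=sum(k/np.linalg.norm(k[[0,2]]) for k in d); o=-R.T@t
    return o+d*(z-o[2])/d[2]
def w2b(p):
    d=np.array(p[:2])-[OX,OY]; c,s=np.cos(YAW),np.sin(YAW); return np.array([c*d[0]+s*d[1],-s*d[0]+c*d[1]])
E
python3 - <<'E'
from h import *
c=np.load("w3.npy",allow_pickle=True).item()
for n,f in(((110,350),(110,256)),((530,339),(530,243))): print(w2b(axis(c,f,n)))
c=np.load("w2.npy",allow_pickle=True).item()
for n,f in(((230,230),(230,191)),((410,226),(410,187))): print(w2b(axis(c,f,n)))
c=np.load("w3.npy",allow_pickle=True).item()
# notch: its edges
for uv in((120,60),(120,124),(518,60),(518,124)): print("notch",w2b(ray(c,uv,.028)))
E
```

```text
[-0.03960937  0.11019954]
[-0.03291351 -0.10936092]
[-0.05522286  0.1137153 ]
[-0.04831915 -0.11068371]
notch [0.08071712 0.0999907 ]
notch [0.05035525 0.10485543]
notch [ 0.08074162 -0.09934075]
notch [ 0.05035941 -0.10410783]
```

Run:
```python
from plant import robot
from h import *
z=.1375;x=-.0363
for k in range(4):
    z=stroke(robot,x,zc=z,yaw=1.7); x+=.0157
    if z is None: print("no contact");break
print(x)
np.save("w4.npy",robot.get_calibration("wrist"),allow_pickle=True)
cv2.imwrite("pics/w4.png",robot.grab_frame("wrist"))
```

```text
z 0.1373 f [-0.1 -0.9  2.8] [-0.1  2.5  3.2] tip x [ 0.4915 -0.0891  0.1372] t 6.63
z 0.1373 f [0.7 0.5 4. ] [1.5 3.6 3.6] tip x [ 0.5073 -0.0892  0.1373] t 8.25
z 0.1373 f [-0.5  0.6  3.1] [-0.3  2.3  3.3] tip x [ 0.523  -0.0893  0.1372] t 9.86
z 0.1373 f [ 0.6 -0.   5.5] [0.1 1.8 3.2] tip x [ 0.5386 -0.0894  0.1372] t 11.47
0.026499999999999996
```

View pics/w4.png

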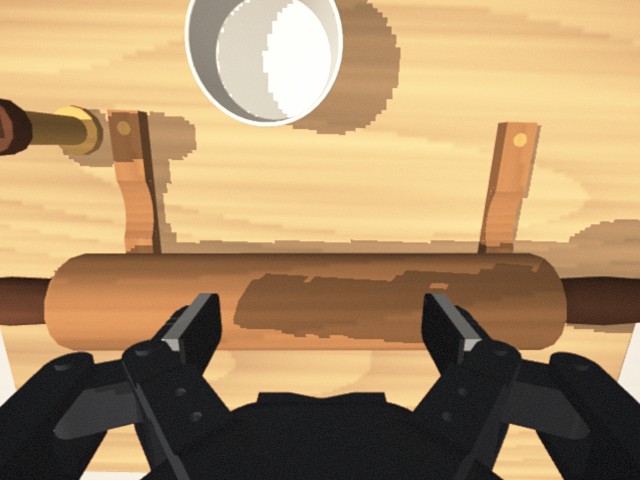

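Run:
```python
from plant import robot
from h import *
c=np.load("w4.npy",allow_pickle=True).item()
P=[w2b(axis(c,(u,254),(u,349))) for u in(45,567)]; print(P); x=(P[0]+P[1])[0]/2; print(x)
if abs(x-.0265)>.004: raise SystemExit
z=stroke(robot,x,d=.0155,zc=.1373,yaw=1.7); x+=.0153
z=stroke(robot,x,d=.014,zc=.1373,yaw=1.7,v=.04)
robot.line_to([*b2w(.045,0),.19],vel=.2)
robot.pause(.3)
np.save("w5.npy",robot.get_calibration("wrist"),allow_pickle=True)
cv2.imwrite("pics/w5.png",robot.grab_frame("wrist"))
print(robot.observe()["time"])
```

```text
[array([0.02074022, 0.14405948]), array([ 0.02863124, -0.13066678])]
0.02468572895525353
z 0.1373 f [0.2 0.1 5.5] [-0.2  2.4  4.9] tip x [ 0.5518 -0.0895  0.1373] t 13.12
z 0.1374 f [0.7 1.3 4.4] [0.6 1.5 0.8] tip x [ 0.5647 -0.0898  0.137 ] t 14.9
15.8833
```

View pics/w5.png

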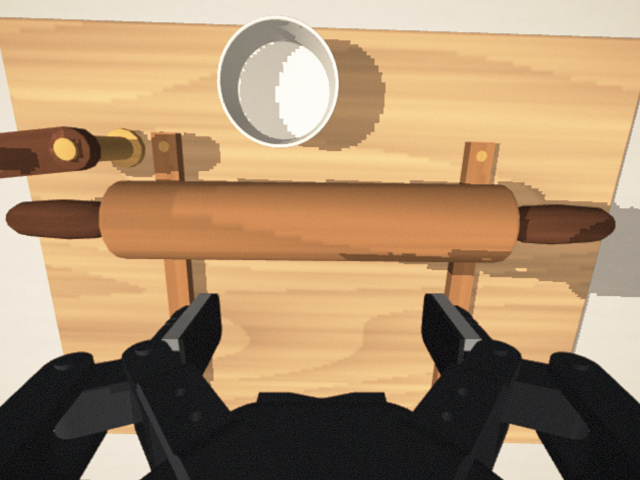

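Wrist view 5 shows the pin square to the board. Its far edge runs from (160,182) to (460,185) and its near edge from (160,258) to (460,261), with barrel ends at cols 100 and 518. I'll check that it is seated, then plan the keeper push.

Run:
```python
from plant import robot
from h import *
c=np.load("w5.npy",allow_pickle=True).item()
for z in(.048,.053): print(z,[w2b(axis(c,(u,182+k),(u,258+k),z)).round(4) for u,k in((100,0),(160,0),(460,3),(518,3))])
print("pivot",ray(c,(67,149),.077),"board says",b2w(.107,.135))
# keeper plan feasibility
pv=b2w(.107,.135); q=robot.observe()["q"]
for deg in(0,30,60,90):
    a=np.radians(deg)+YAW; p=pv+.046*np.array([-np.sin(a),np.cos(a)])
    for base in(90,-90,):
        print(deg,base,p,robot.ik([*p,.15],[180,0,base+deg+np.degrees(YAW)]))
```

```text
0.048 [array([0.0629, 0.1415]), array([0.064 , 0.1032]), array([ 0.0678, -0.0884]), array([ 0.0689, -0.1255])]
0.053 [array([0.0641, 0.1382]), array([0.0652, 0.1008]), array([ 0.0689, -0.0863]), array([ 0.0699, -0.1225])]
pivot [0.61240209 0.04372422 0.077     ] board says [0.61204973 0.0448613 ]
0 90 [0.61240853 0.0908599 ] [-3.64409373 10.89118065 -5.10152184 74.00729751  0.         86.80281335]
0 -90 [0.61240853 0.0908599 ] [ -3.64409373  10.89118065  -5.10152184  74.00729751   0.
 -93.19718665]
30 90 [0.58936116 0.08487666] [-4.37616835  6.85034443 -9.53030994 73.61934562  0.         56.07073873]
30 -90 [0.58936116 0.08487666] [  -4.37616835    6.85034443   -9.53030994   73.61934562    0.
 -123.92926127]
60 90 [0.57239318 0.06817133] [ -6.20095004   3.58621861 -12.97947036  73.43431103   0.
  24.24595704]
60 -90 [0.57239318 0.06817133] [  -6.20095004    3.58621861  -12.97947036   73.43431103    0.
 -155.75404296]
90 90 [0.56605113 0.0452201 ] [ -8.62525309   2.10191392 -14.50970257  73.38838351   0.
  -8.17834601]
90 -90 [0.56605113 0.0452201 ] [ -8.62525309   2.10191392 -14.50970257  73.38838351   0.
 171.82165399]
```

Run:
```python
from h import *
for n,A,B,L,R,z in(("w5",(6,218),(614,224),(100,220),(518,222),.048),("w2",(166,211),(472,205),(219,210),(419,206),.053)):
    c=np.load(n+".npy",allow_pickle=True).item()
    a,b=[w2b(ray(c,p,z)) for p in(A,B)]; print(n,"tips",a,b,"mid",(a+b)/2,"half",np.linalg.norm(a-b)/2)
    for zz in(z,z+.012,z+.02):
        a,b=[w2b(ray(c,p,zz)) for p in(L,R)]; print("  barrel",zz,a,b,"mid",(a+b)/2,"half",np.linalg.norm(a-b)/2)
c=np.load("w5.npy",allow_pickle=True).item()
# rails' top face edges at row ~280 and 165 -> y should be +-.097/.113
for p in((166,280),(189,280),(449,285),(475,285),(153,135),(182,135),(466,143),(496,143)): print(p,w2b(ray(c,p,.028)))
i=cv2.imread("pics/w5.png")
cv2.imwrite("pics/crop2.png",np.hstack([cv2.resize(i[110:290,0:220],None,fx=1.8,fy=1.8,interpolation=2),cv2.resize(i[110:290,420:640],None,fx=1.8,fy=1.8,interpolation=2)]))
```

```text
w5 tips [0.06252831 0.20119291] [ 0.07022912 -0.18700312] mid [0.06637872 0.00709489] half 0.19413620064211987
  barrel 0.048 [0.06301239 0.14149253] [ 0.06969444 -0.12536168] mid [0.06635342 0.00806542] half 0.13346892577986735
  barrel 0.06 [0.06588102 0.13353687] [ 0.07218275 -0.11812895] mid [0.06903188 0.00770396] half 0.12587235275507144
  barrel 0.068 [0.06779344 0.12823311] [ 0.07384162 -0.11330712] mid [0.07081753 0.00746299] half 0.1208079707385408
w2 tips [-0.05640161  0.19374526] [-0.04565637 -0.18756249] mid [-0.05102899  0.00309138] half 0.19072956037891806
  barrel 0.053 [-0.05458165  0.12740284] [-0.04745971 -0.12181621] mid [-0.05102068  0.00279331] half 0.1246603942746734
  barrel 0.065 [-0.0522813   0.12373265] [-0.0453649  -0.11829377] mid [-0.0488231   0.00271944] half 0.12106261104528906
  barrel 0.073 [-0.05074773  0.12128585] [-0.04396836 -0.11594548] mid [-0.04735804  0.00267019] half 0.11866408889236614
(166, 280) [0.0144025 0.1129021]
(189, 280) [0.0149096  0.09600484]
(449, 285) [ 0.01668906 -0.09546666]
(475, 285) [ 0.01726452 -0.1146373 ]
(153, 135) [0.11628994 0.1117712 ]
(182, 135) [0.11685512 0.09283253]
(466, 143) [ 0.11738561 -0.09330616]
(496, 143) [ 0.11797365 -0.11300533]
```

View pics/crop2.png

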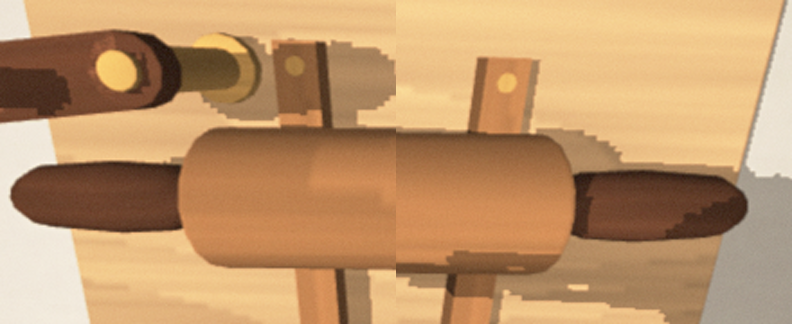

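The pin sits in the notches, but about 7 mm too far left and yawed by about 1.2°, so the barrel's end would foul the tongue. I'll centre it with fingertips pressed on top, dragging it gently along its own axis.

Run:
```python
from plant import robot
from h import *
Y=np.degrees(YAW)
robot.line_to([*b2w(.0655,.004),.142],vel=.15,rotation=[180,0,Y+1.2])
f0=robot.observe()["ft_force"].copy()
hit=robot.line_to([*b2w(.0655,.004),.126],vel=.015,guard=16)
o=robot.observe();z=o["tool_pos"][2];print(hit,z,(o["ft_force"]-f0).round(1))
if hit:
    robot.line_to([*b2w(.0655,-.003),z],vel=.02,rotation=[180,0,Y-1.])
    o=robot.observe();print(o["tool_pos"],(o["ft_force"]-f0).round(1))
robot.line_to([*b2w(.0655,-.003),.15],vel=.05)
robot.line_to([*b2w(.045,0),.19],vel=.15,rotation=[180,0,Y])
np.save("w6.npy",robot.get_calibration("wrist"),allow_pickle=True)
im=robot.grab_frame("wrist");cv2.imwrite("pics/w6.png",im)
print(robot.observe()["time"])
for n in("w5","w6"):
    im=cv2.imread(f"pics/{n}.png");h=cv2.cvtColor(im,cv2.COLOR_BGR2HSV);c=np.load(n+".npy",allow_pickle=True).item()
    m=((h[...,2]<115)&(h[...,1]>90)&((h[...,0]<15)|(h[...,0]>170))).astype(np.uint8); m[:195]=0;m[250:]=0
    m=cv2.morphologyEx(m,cv2.MORPH_OPEN,np.ones((5,5)))
    N,l,s,ce=cv2.connectedComponentsWithStats(m)
    P=[]
    for k in range(1,N):
        if s[k,4]>500:
            u=s[k,0] if s[k,0]<200 else s[k,0]+s[k,2]; p=w2b(ray(c,(u,s[k,1]+s[k,3]/2),.048)); print(n,s[k],p); P.append(p)
    P=np.array(P);print(P.mean(0),np.degrees((P[0]-P[-1])[0]/.38))
```

```text
True 0.1327603398146212 [0.1 0.3 5.6]
[ 0.56955763 -0.09311268  0.13279711] [ 0.9 -0.4  2.2]
18.5917
w5 [   7  200   93   39 3047] [0.06156394 0.20077246]
w5 [ 518  205   97   38 2642] [ 0.07024826 -0.18764259]
[0.0659061  0.00656494] -1.30940792881975
w6 [ 516  201   96   38 2638] [ 0.06788021 -0.18712512]
w6 [   9  210   92   38 2895] [0.06207207 0.20069261]
[0.06497614 0.00678375] 0.8757419028180271
```

```bash
cat >> h.py <<'E'
def pose(n):
    im=cv2.imread(f"pics/{n}.png");h=cv2.cvtColor(im,cv2.COLOR_BGR2HSV);c=np.load(n+".npy",allow_pickle=True).item()
    m=((h[...,2]<115)&(h[...,1]>90)&((h[...,0]<15)|(h[...,0]>170))).astype(np.uint8); m[:195]=0;m[250:]=0
    m=cv2.morphologyEx(m,cv2.MORPH_OPEN,np.ones((5,5)))
    N,l,s,ce=cv2.connectedComponentsWithStats(m); S=sorted([r for r in s[1:] if r[4]>500],key=lambda r:r[0])
    P=np.array([w2b(ray(c,(r[0] if r[0]<200 else r[0]+r[2],r[1]+r[3]/2),.048)) for r in (S[0],S[-1])])
    print(n,len(S),P.ravel().round(4),"mid",P.mean(0).round(4),"yaw",np.degrees((P[1]-P[0])[0]/.38).round(2))
def look(robot,n):
    robot.line_to([*b2w(.045,0),.19],vel=.15,rotation=[180,0,np.degrees(YAW)])
    np.save(n+".npy",robot.get_calibration("wrist"),allow_pickle=True)
    cv2.imwrite(f"pics/{n}.png",robot.grab_frame("wrist")); pose(n)
def drag(robot,y0,y1,w0,w1,F,x=.0655):
    Y=np.degrees(YAW)
    robot.line_to([*b2w(x,y0),.137],vel=.15,rotation=[180,0,Y+w0])
    f0=robot.observe()["ft_force"].copy()
    robot.line_to([*b2w(x,y0),.126],vel=.02,guard=5)
    z=robot.observe()["tool_pos"][2]
    for k in range(14):
        o=robot.observe(); f=o["ft_force"]-f0
        if f[2]>F: break
        z-=.0003; robot.line_to([*b2w(x,y0),z],vel=.02)
    print("press",round(z,4),o["tool_pos"][2].round(4),f.round(1))
    robot.line_to([*b2w(x,y1),z],vel=.02,rotation=[180,0,Y+w1])
    o=robot.observe();print("drag",o["tool_pos"].round(4),(o["ft_force"]-f0).round(1))
    robot.line_to([*b2w(x,y1),z+.012],vel=.06)
E
python3 - <<'E'
from plant import robot
from h import *
drag(robot,.004,-.003,1,-.8,22)
look(robot,"w7"); print(robot.observe()["time"])
E
```

```text
press 0.1291 0.1325 [-2.5  5.8 23.7]
drag [ 0.571  -0.0916  0.1321] [-0.1 11.  22.2]
w7 2 [ 0.0649  0.1971  0.0654 -0.1905] mid [0.0651 0.0033] yaw 0.08
23.8917
```

Run:
```python
from plant import robot
from h import *
drag(robot,.003,-.004,0,0,22)
look(robot,"w8"); print(robot.observe()["time"])
```

```text
press 0.1287 0.1321 [-3.1  3.4 23.1]
drag [ 0.5712 -0.0922  0.1321] [-1.6 14.3 24.8]
w8 2 [ 0.0648  0.1964  0.0654 -0.1917] mid [0.0651 0.0023] yaw 0.09
29.2167
```

View pics/w8.png

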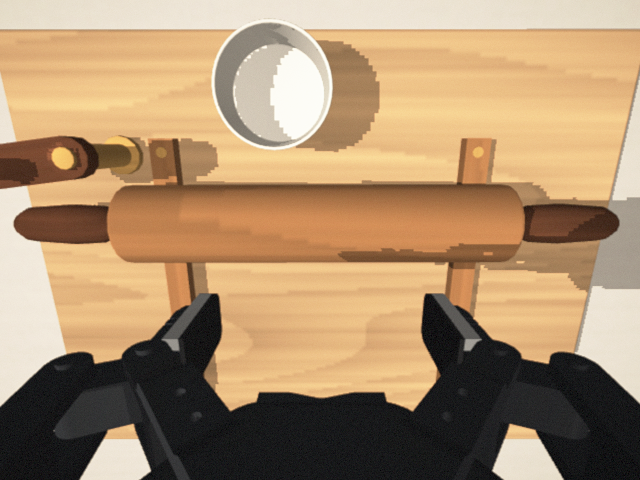

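Wrist view 8 shows the pin square and seated, with its handle tips at (14,222) and (618,222). It is still about 2 mm left, so one more short drag, then the keeper.

```bash
sed -i 's/z=robot.observe()\["tool_pos"\]\[2\]\n    for/&/; s/z-=.0003; robot.line_to(\[\*b2w(x,y0),z\],vel=.02)/z-=.0008; robot.line_to([*b2w(x,y0),z],vel=.02)/' h.py
python3 - <<'E'
from plant import robot
from h import *
drag(robot,.003,-.0055,0,0,22)
look(robot,"w9"); print(robot.observe()["time"])
E
```

```text
press 0.1283 0.1322 [-3.6  3.4 24.6]
drag [ 0.5715 -0.0944  0.1321] [-2.4 10.3 26.5]
w9 2 [ 0.0648  0.1951  0.0654 -0.1924] mid [0.0651 0.0014] yaw 0.09
32.8667
```

Run:
```python
from plant import robot
from h import *
pv=np.array([.6122,.0445]); Y=np.degrees(YAW)
robot.set_gripper(.04); w=robot.observe()["gripper_width"]; lead=w/2-.0065; print("w",w)
def at(th,ld):
    a=np.radians(th)+YAW; r=np.array([-np.sin(a),np.cos(a)]); t=np.array([-np.cos(a),-np.sin(a)])
    return pv+.046*r+ld*t, [180,0,90+th+Y]
p,r=at(8.5,0); robot.move_pose([*p,.20],r)
f0=robot.observe()["ft_force"].copy()
hit=robot.line_to([*p,.150],vel=.1,guard=5); print("hit",hit,robot.observe()["tool_pos"])
if hit: robot.line_to([*p,.20]); raise SystemExit
for th in(8.5,22,36,50,64,78,90.8):
    p,r=at(th,lead); robot.line_to([*p,.150],vel=.05,rotation=r)
o=robot.observe(); print((o["ft_force"]-f0).round(1),o["tool_pos"],o["time"])
p,r=at(90.8,lead-.004); robot.line_to([*p,.150],vel=.05,rotation=r)
robot.line_to([*p,.21],vel=.15)
robot.move_pose([*b2w(.03,.09),.23],[180,0,0])
np.save("w10.npy",robot.get_calibration("wrist"),allow_pickle=True)
cv2.imwrite("pics/w10.png",robot.grab_frame("wrist")); print(robot.observe()["time"])
```

```text
w 0.04017288242884839
hit False [0.60584174 0.08994291 0.15025405]
[ 0.9 -0.  -0.8] [0.56621119 0.03092254 0.14991884] 38.0333
41.475
```

View pics/w10.png

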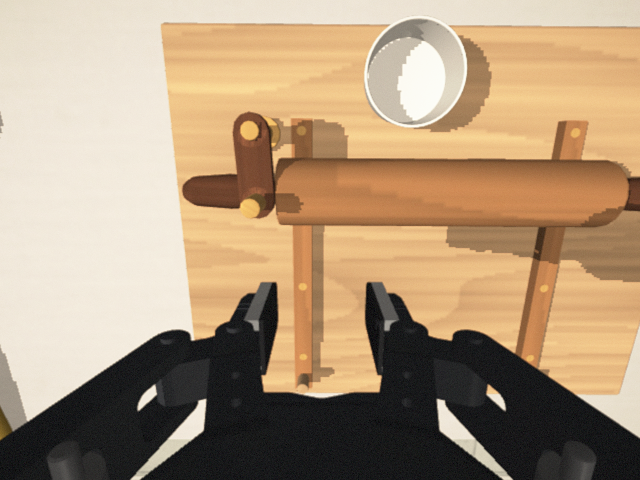

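The final wrist view shows the tongue lying across the left handle, with the pivot cap at (250,130), the stud at (251,207), and a gap to the barrel end. I'll check the angle before handing in.

Run:
```python
from plant import robot
from h import *
c=np.load("w10.npy",allow_pickle=True).item()
s,p=w2b(ray(c,(251,207),.098)),w2b(ray(c,(250,130),.077)); d=s-p
a=np.arctan2(-d[0],d[1]); print(s,p,np.linalg.norm(d),a)
for k in((310,158,224),(560,160,226)): print(w2b(axis(c,(k[0],k[1]),(k[0],k[2]),.048)))
if 1.48<a<1.68: robot.pause(.3); print(robot.job_done())
```

```text
[0.06235901 0.13216424] [0.10747014 0.1348429 ] 0.04519059704011736 1.6301056479829634
[0.06544848 0.09811066]
[ 0.06553968 -0.08827671]
the job is handed in; nothing more can be done
None
```

The job is handed in: the rolling pin is seated in the saddle notches, with the keeper's tongue across its left handle, measured at about 1.6 rad. I dragged the pin about 5 mm sideways along its axis with the fingertips once it was in the notches, because its end would have fouled the tongue.

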